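# Make up two pen-repair kits from the stock on the nib desk

### The job

Make up the two kits from the five loose things in the middle of the desk: the ink jar and the loupe go in the two-bay tray; the knock-out block, the honing block and the flush bottle go in the three-bay tray. Stand each thing upright and flat on the tray floor, one thing to a bay (any bay of the right tray), and leave the pen holder, nib dish and magnifier standing where they are.

Things in the scene. Friction and masses are not known exactly. Their poses are not given: they have to be found in the camera images.
- ink_jar_center (a point): Ink jar: squat round glass jar, pale blue-grey with the ink showing through, 40 mm diameter and 30 mm high, under a plain brass cap 36 mm diameter and 14 mm high; 44 mm high in all, about 90 g. Site at its centre, half-way up; z up along its axis. Loose, starts standing upright on the desk.
- loupe_center (a point): Loupe: black round eyepiece with a lens on top, 40 mm high; a foot 38 mm diameter and 10 mm high, above it a straight barrel 32 mm diameter; about 50 g. Site at its centre, half-way up; z up along its axis. Loose, starts standing upright on the desk.
- knockout_block_center (a point): Knock-out block: plain aluminium cube 36 x 36 x 36 mm with a dark round hole marked in the top; about 120 g. x and y square to its sides. Site at its centre, half-way up; z up along its axis. Loose, starts standing upright on the desk.
- honing_block_center (a point): Honing block: small bar 44 mm long (its x), 22 mm wide (its y) and 34 mm high, grey stone on a wooden lower half; about 70 g. Site at its centre, half-way up; z up along its axis. Loose, starts standing upright on the desk.
- flush_bottle_center (a point): Flush bottle: slim white round bottle, 62 mm high; body 28 mm diameter up to 46 mm, above it a nozzle 16 mm diameter; about 50 g. Site at its centre, half-way up; z up along its axis. Loose, starts standing upright on the desk.
- tray_two: Two-bay tray, fixed to the desk: grey floor with thin aluminium rim and one divider, 144 mm long (its x) by 74 mm (its y). Origin at the centre of its underside; floor 3 mm and tops of rim and divider 8 mm above the origin; walls 4 mm thick. Bays 66 x 66 mm, their centres at x = -35 and +35 mm, y = 0.
- tray_three: Three-bay tray, fixed to the desk: as the other but 214 mm long (its x) by 74 mm (its y), with two dividers. Origin at the centre of its underside; floor 3 mm and tops of walls 8 mm above the origin. Bays 66 x 66 mm, their centres at x = -70, 0 and +70 mm, y = 0.
- pen_holder: Bystander: silver aluminium cup with three pens, 64 mm diameter, cup 90 mm and pens 150 mm high. Origin at the centre of its underside. Loose; leave alone.
- nib_dish: Bystander: white ceramic dish with nibs, 90 mm diameter, 20 mm high. Origin at the centre of its underside. Loose; leave alone.
- magnifier: Bystander: brass magnifier on a stand, base 90 mm diameter, 145 mm high, its lens reaching 125 mm out along its x. Origin at the centre of its underside. Loose; leave alone.
There are look-alikes about, which are no part of the job. Leave any orange or pink look-alike of the part that bears flush_bottle_center alone.

How it is judged:
At the end, for the whole second after the job is handed in: Ink jar and loupe in the two-bay tray, the other three in the three-bay tray, one to a bay: each centre within 25 mm of its bay's centre along both tray axes, underside within 3 mm of the tray floor, upright within 0.09 rad, at rest, released (y of ink_jar_center in the frame of tray_two between -0.025 and 0.025 m and z of ink_jar_center in the frame of tray_two between 0.022 and 0.028 m and angle between each of ink_jar_center, loupe_center, knockout_block_center, honing_block_center, flush_bottle_center's own z axis and vertical below 0.09 rad and linear speed of each of ink_jar, loupe, knockout_block, honing_block, flush_bottle below 0.02 m/s and y of loupe_center in the frame of tray_two between -0.025 and 0.025 m and z of loupe_center in the frame of tray_two between 0.02 and 0.026 m and (x of ink_jar_center in the frame of tray_two between -0.06 and -0.01 m or x of loupe_center in the frame of tray_two between -0.06 and -0.01 m) and (x of ink_jar_center in the frame of tray_two between 0.01 and 0.06 m or x of loupe_center in the frame of tray_two between 0.01 and 0.06 m) and y of knockout_block_center in the frame of tray_three between -0.025 and 0.025 m and z of knockout_block_center in the frame of tray_three between 0.018 and 0.024 m and y of honing_block_center in the frame of tray_three between -0.025 and 0.025 m and z of honing_block_center in the frame of tray_three between 0.017 and 0.023 m and y of flush_bottle_center in the frame of tray_three between -0.025 and 0.025 m and z of flush_bottle_center in the frame of tray_three between 0.031 and 0.037 m and (x of knockout_block_center in the frame of tray_three between -0.095 and -0.045 m or x of honing_block_center in the frame of tray_three between -0.095 and -0.045 m or x of flush_bottle_center in the frame of tray_three between -0.095 and -0.045 m) and (x of knockout_block_center in the frame of tray_three between -0.025 and 0.025 m or x of honing_block_center in the frame of tray_three between -0.025 and 0.025 m or x of flush_bottle_center in the frame of tray_three between -0.025 and 0.025 m) and (x of knockout_block_center in the frame of tray_three between 0.045 and 0.095 m or x of honing_block_center in the frame of tray_three between 0.045 and 0.095 m or x of flush_bottle_center in the frame of tray_three between 0.045 and 0.095 m)); the robot touches nothing.
It fails at once if the pen holder is shifted by more than 30 mm or tipped (distance of pen_holder from where it was at the start of the episode above 0.03 m or angle between pen_holder's own z axis and vertical above 0.3 rad).
It fails at once if the nib dish is shifted by more than 30 mm or tipped (distance of nib_dish from where it was at the start of the episode above 0.03 m or angle between nib_dish's own z axis and vertical above 0.3 rad).
It fails at once if the magnifier is shifted by more than 30 mm or tipped (distance of magnifier from where it was at the start of the episode above 0.03 m or angle between magnifier's own z axis and vertical above 0.3 rad).
It also fails if it takes over 115 s, if anything falls off the work surface, if the arm or the gripper's body presses on something with over 40 N, if the wrist force passes 120 N, or if a joint passes its speed limit or range.

### The arm

A 6-joint arm with a two-finger parallel gripper is mounted at the origin on the work surface. World frame = base frame: x ahead of the robot, y to its left, z up, the work surface at z = 0. Lengths are in m, angles in rad, forces in N, time in s.
With the tool pointing down it reaches from about 0.325 to 0.9 m from the base axis. Payload 3.5 kg.
Tool frame: the origin (TCP) lies between the finger pads; the fingertips stand 11 mm ahead of it and the grasp point (between the pads) lies 8 mm behind it; z points along the fingers, x is the direction in which the jaws open and shut, and the axes are right-handed (so a half turn about z gives the same grasp; the last joint's range is limited). The gripper opens to 85 mm and grips with 20 to 120 N. Pads are 22 mm wide; open, the fingers measure 114 mm over their backs; the gripper's body (76 mm by 85 mm) begins 54 mm behind the grasp point. The pads swing forward as they close: fully open they stand 13 mm farther back than shut.
Start: joints at [1.216, 0.276, -0.026, 1.268, 0, 1.467], TCP at [0.156, 0.605, 0.242] pointing down, gripper open.
Joint ranges: [-3.12, 3.12], [-0.85, 1.88], [-1.08, 1.24], [-1.95, 2.15], [-1.57, 1.53], [-3.14, 3.14]. Speed limits (rad/s): [2.57, 2.57, 3.14, 3.14, 3.14, 3.14].

### API

Orientations are given as a rotation vector (axis times angle).
In Python, from cell import robot, eyes, job gives the robot as it stands. The module is installed in compiled form; this text tells all that it offers.
- The arm moves only by the tool send_rows, never from a script. Its argument "targets" is a list of rows, each a list of 3 entries, a list of its own where there are three numbers: the shift along the tool's x, y, z in m, then the turn, a rotation vector about the tool's x, y, z in degrees, then the opening, from 0 (shut) to 1 (fully open). A call has 1 to 20 rows; each row is the pose to reach, as a shift and turn from the pose commanded when the call began, along the tool's axes at that moment; what a row does not reach only later rows make up. A row lasts 1/12 s, in which the tool goes at most 41.7 mm and 7.16 degrees, less where a joint would pass 70% of its speed; a pose out of reach is approached as far as the arm can. A call with a gripper value outside its range is refused whole. The fingers move at their own pace and stop on an object; "force" is the grip in N (left out, the last holds). Time passes only in rows, so rows that repeat a pose let the fingers close. It gives the time, the measured TCP pose, the force and the opening at its end, in the units of the state.
- robot.get_state(): the state, without advancing time (a new reading comes with each control period).
- eyes.grab_frame(name): name is "side" or "top"; returns the picture (400x640x3 uint8, red, green, blue); there is no depth.
- eyes.get_calibration(name): a dict with "K" (3x3 intrinsics, pixels), "k1" (the pictures are not rectified: a ray, as slopes to the right and down, at radius r is drawn at 1 + k1 r^2 times it, then the intrinsics apply), "world_from_camera" (4x4, takes a point from camera to world coordinates). Camera axes: x right, y down, z forward; pixel columns grow to the right and rows downward; lengths in m; the calibration is good to about 2 mm. A picture is of the moment at which its call begins. get_calibration takes no time and is no camera call.
- job.close_job(): hands the job in, once; it reports no verdict.
The state is a dict: "time_s": time; "joints": joint angles; "qd": joint speeds; "tau": joint torques, N m; "tool_pos": TCP position; "tcp_rot": TCP orientation; "ft_force": force on the tool from outside, world axes, zero at the start; "moment": the same for the moment, N m; "gripper_width": finger opening in m.
Only numpy, scipy, OpenCV 4.12 (cv2) and the standard library are available. Lean on these libraries where they do the work, as an engineer would, in place of code of your own. Each camera call takes 0.05 s, during which the arm holds its last target. There are 200 camera calls.

## Working session

There is one attempt and no reset: what is moved stays moved. The work goes in short steps, Python scripts to look and compute and a tool call to move; the robot and the scene stay as the last step left them, time stands still between calls to the robot, and variables do not carry over. Pictures are saved under pics/ and viewed, about 12 in all and at most 16, crops included, and the job is handed in when it is done.

Besides the shell and the picture viewer there is one more tool, called after "Call:" as a command line: name --argument value ..., lists and objects as JSON in quotes. send_rows: Moves the arm, as the interface text tells. Its arguments: {"type":"object","properties":{"targets":{"type":"array","items":{"type":"array"}},"force":{"type":"number"}},"required":["targets"]}

```bash
mkdir -p pics
python3 - <<'E'
from cell import robot, eyes
import cv2
s=robot.get_state(); print(s)
for n in("top","side"):
    im=eyes.grab_frame(n); cv2.imwrite(f"pics/{n}0.png",im[:,:,::-1]); c=eyes.get_calibration(n); print(n,c)
E
```

```text
{'time_s': 0.0, 'joints': array([ 1.21559297e+00,  2.77162942e-01, -2.78777799e-02,  1.26796327e+00,
        1.65084260e-05,  1.46736433e+00]), 'qd': array([-2.69607417e-04,  9.90269329e-04,  1.86580490e-03,  1.88915159e-03,
        4.36866151e-05, -3.43162494e-05]), 'tau': array([ 1.23628270e-03, -4.45512557e+01,  2.95199865e+01,  1.64325762e-02,
        4.98998577e-05,  3.42158648e-07]), 'tool_pos': array([0.15546709, 0.60459539, 0.24114251]), 'tcp_rot': array([ 2.48186157,  1.92424691, -0.00295791]), 'ft_force': array([ 0.31023313, -0.0464502 , -0.42442207]), 'moment': array([ 0.03418999,  0.05711505, -0.00199716]), 'gripper_width': 0.08525643422566906}
top {'K': array([[385.00197481,   0.        , 322.55440304],
       [  0.        , 385.00197481, 195.9211599 ],
       [  0.        ,   0.        ,   1.        ]]), 'k1': -0.01644714812009929, 'world_from_camera': array([[-0.00858808, -0.99597791,  0.08918654,  0.52933374],
       [-0.99995997,  0.00877791,  0.0017365 ,  0.11436034],
       [-0.00251239, -0.08916806, -0.99601343,  0.93648441],
       [ 0.        ,  0.        ,  0.        ,  1.        ]])}
side {'K': array([[437.79869748,   0.        , 327.35350649],
       [  0.        , 437.79869748, 198.20764622],
       [  0.        ,   0.        ,   1.        ]]), 'k1': 0.017624778678369545, 'world_from_camera': array([[ 0.69619696, -0.56322108,  0.44507505,  0.15929972],
       [-0.71774252, -0.55691831,  0.41795654, -0.32168398],
       [ 0.01246852, -0.61042936, -0.79197256,  0.84504989],
       [ 0.        ,  0.        ,  0.        ,  1.        ]])}
```

View pics/top0.png

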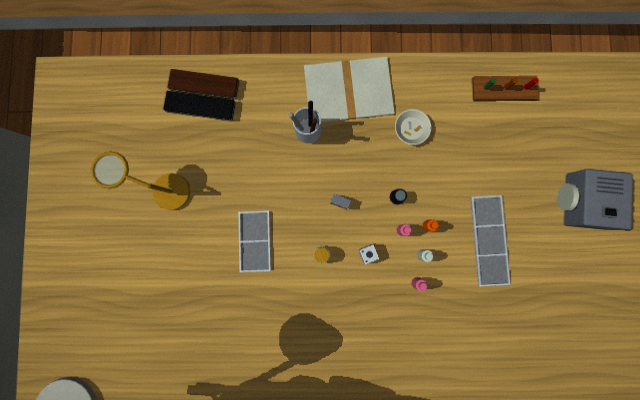

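View pics/side0.png

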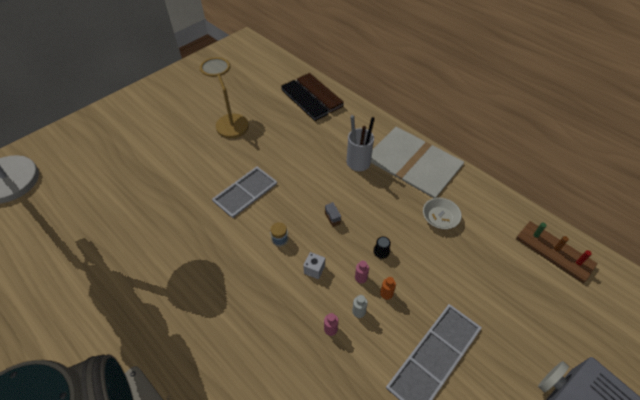

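The top view shows the two-bay tray at about (255,241), the three-bay tray at (491,241), jar (322,255), loupe (398,197), knock-out block (369,254), honing block (341,202) and white bottle (427,256). The look-alikes are at (405,230), (431,226) and (420,285). The side view agrees. Next I'll enlarge both.

Run:
```python
import cv2
a=cv2.imread("pics/top0.png")[180:300,310:450]; cv2.imwrite("pics/topc.png",cv2.resize(a,None,fx=5,fy=5,interpolation=cv2.INTER_CUBIC)[:600])
a=cv2.imread("pics/side0.png")[190:345,260:460]; cv2.imwrite("pics/sidec.png",cv2.resize(a,None,fx=3.8,fy=3.8,interpolation=cv2.INTER_CUBIC))
b=cv2.imread("pics/top0.png"); 
l=b[190:295,225:285];r=b[190:295,460:520]
import numpy as np
cv2.imwrite("pics/trays.png",cv2.resize(np.hstack([l,r]),None,fx=5.5,fy=5.5,interpolation=cv2.INTER_CUBIC))
```

```text
(no output)
```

View pics/topc.png

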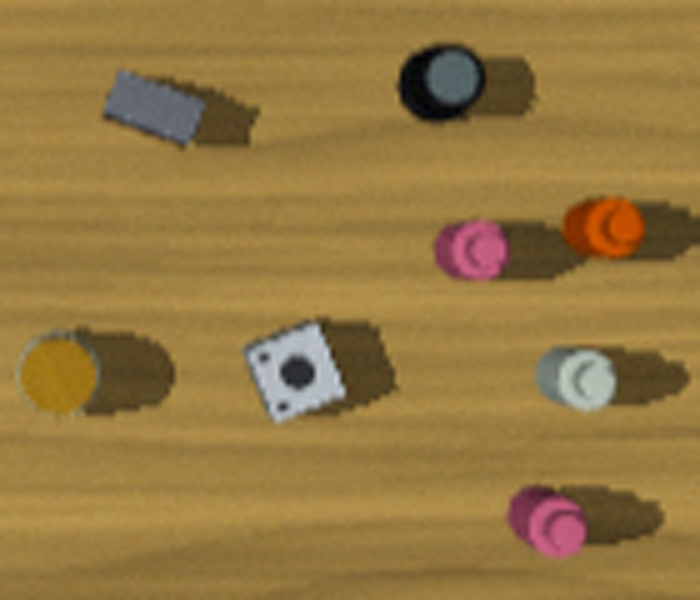

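View pics/sidec.png

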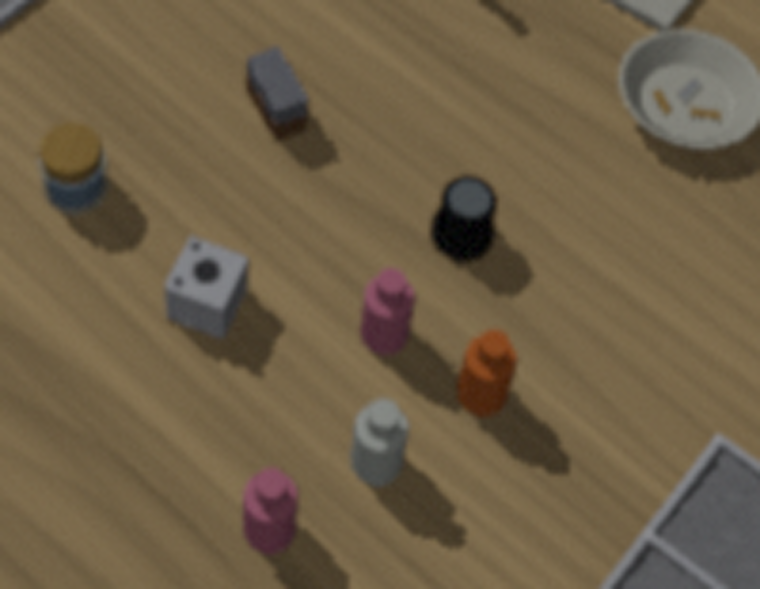

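View pics/trays.png

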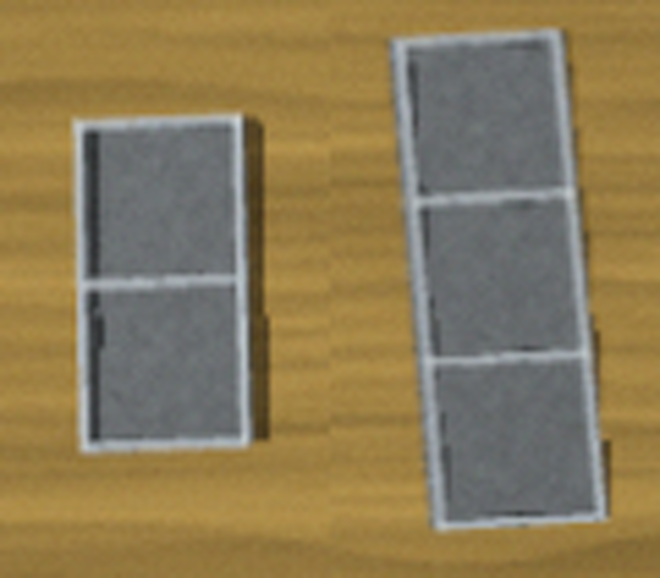

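The crops give cap, lens, hole and nozzle-top centres and the tray corners in both views. I'll convert them to world positions and cross-check between cameras.

```bash
cat > h.py <<'E'
import numpy as np, cv2
from cell import robot, eyes
from scipy.spatial.transform import Rotation as R
def ray(cam,p):
    c=eyes.get_calibration(cam);T=c["world_from_camera"]
    u=cv2.undistortPoints(np.array([[p]],float),c["K"],np.array([c["k1"],0,0,0,0]))[0,0]
    # opencv model identical: x*(1+k1 r^2)
    return T[:3,3],T[:3,:3]@np.array([u[0],u[1],1])
def at(cam,p,z):
    o,d=ray(cam,p);return o+d*(z-o[2])/d[2]
def crop(p,s,off): return (np.array(p)+.5)/s-.5+np.array(off)
def state(): 
    s=robot.get_state();return s
E
python3 - <<'E'
from h import *
np.set_printoptions(precision=4,suppress=True)
t=lambda p:crop(p,5,(310,180)); s=lambda p:crop(p,3.8,(260,190))
for n,a,b,z in [("jar",(59,374),(72,149),.044),("loupe",(455,77),(471,197),.04),("ko",(297,372),(206,271),.036),("bot",(594,379),(385,411),.062),("pink1",(483,250),(393,282),.062),("orange",(620,227),(496,344),.062),("pink2",(566,530),(272,484),.062)]:
    print(n,at("top",t(a),z)[:2],at("side",s(b),z)[:2])
def quad(n,ps,f,z):
    q=np.array([at("top",f(p),z)[:2] for p in ps]); e=np.roll(q,-1,0)-q
    print(n,q.mean(0),"edges",np.linalg.norm(e,axis=1)*1e3,"ang",np.degrees(np.arctan2(e[:,1],e[:,0])));return q
quad("ko",[(243,349),(319,321),(345,389),(280,423)],t,.036)
quad("hone",[(120,69),(206,103),(187,147),(103,119)],t,.034)
print("hone side",np.mean([at("side",s(p),.034)[:2] for p in[(276,47),(307,101),(277,112),(248,68)]],0))
for n,ps,off in [("two",[(74,120),(241,115),(248,444),(83,452)],(225,190)),("three",[(392-330,40),(561-330,31),(605-330,519),(437-330,529)],(460,190))]:
    quad(n,ps,lambda p:crop(p,5.5,off),.008)
print(at("top",(308,125),.09),at("top",(413,128),.01),at("top",(171,192),.0),at("top",(110,169),.11))
S=robot.get_state();print(R.from_rotvec(S["tcp_rot"]).as_matrix())
E
```

```text
jar [0.4744 0.1197] [0.4737 0.118 ]
loupe [ 0.6102 -0.0666] [ 0.6124 -0.0654]
ko [0.4739 0.0094] [0.4746 0.0097]
bot [ 0.4711 -0.1213] [ 0.4713 -0.1226]
pink1 [ 0.5294 -0.0728] [ 0.5297 -0.0768]
orange [ 0.5392 -0.1353] [ 0.5399 -0.139 ]
pink2 [ 0.4043 -0.1066] [ 0.4035 -0.1084]
ko [0.4746 0.0095] edges [37.6875 33.4149 34.0288 37.9207] ang [ -70.4857 -160.      116.7271   25.8904]
hone [0.5966 0.0741] edges [43.4728 22.5977 41.5372 24.9334] ang [-112.185   155.9005   71.013   -19.322 ]
hone side [0.5966 0.072 ]
two [0.5058 0.2815] edges [ 73.4489 142.7385  71.6452 144.1305] ang [ -88.772  -178.5851   92.3275    2.1354]
three [ 0.5025 -0.286 ] edges [ 75.1682 212.4127  73.3427 212.5855] ang [ -87.4659 -177.5984   92.6663    2.8937]
[0.7653 0.1472 0.09  ] [ 0.7779 -0.1077  0.01  ] [0.6261 0.4877 0.    ] [0.6664 0.5793 0.11  ]
[[ 0.2491  0.9685 -0.0007]
 [ 0.9685 -0.2491 -0.0019]
 [-0.002  -0.0002 -1.    ]]
```

The two cameras agree to within about 2–4 mm and the sizes match. I'll start with the jar, going above it with the jaws along world y.

```bash
cat >> h.py <<'E'
def go(x,y,z,yaw):
    "print tool-frame shift and turn (deg) from the present pose to a straight-down pose with the jaws at yaw deg"
    s=robot.get_state();A=R.from_rotvec(s["tcp_rot"])
    c,d=np.cos(np.radians(yaw)),np.sin(np.radians(yaw))
    B=R.from_matrix(np.array([[c,d,0],[d,-c,0],[0,0,-1]]))
    print("t",s["time_s"],"shift",A.inv().apply(np.array([x,y,z])-s["tool_pos"]).round(4),"turn",(A.inv()*B).as_rotvec(degrees=True).round(2))
E
python3 -c "
from h import *
go(.474,.119,.14,90)"
```

```text
t 0.1 shift [-0.3908  0.4295  0.1019] turn [ -0.03   0.11 -14.43]
```

Call:
send_rows --targets '[[[-0.391, 0.4295, 0.102], [0, 0, -14.4], 0.8], [[-0.391, 0.4295, 0.102], [0, 0, -14.4], 0.8], [[-0.391, 0.4295, 0.102], [0, 0, -14.4], 0.8], [[-0.391, 0.4295, 0.102], [0, 0, -14.4], 0.8], [[-0.391, 0.4295, 0.102], [0, 0, -14.4], 0.8], [[-0.391, 0.4295, 0.102], [0, 0, -14.4], 0.8], [[-0.391, 0.4295, 0.102], [0, 0, -14.4], 0.8], [[-0.391, 0.4295, 0.102], [0, 0, -14.4], 0.8], [[-0.391, 0.4295, 0.102], [0, 0, -14.4], 0.8], [[-0.391, 0.4295, 0.102], [0, 0, -14.4], 0.8], [[-0.391, 0.4295, 0.102], [0, 0, -14.4], 0.8], [[-0.391, 0.4295, 0.102], [0, 0, -14.4], 0.8], [[-0.391, 0.4295, 0.102], [0, 0, -14.4], 0.8], [[-0.391, 0.4295, 0.102], [0, 0, -14.4], 0.8], [[-0.391, 0.4295, 0.102], [0, 0, -14.4], 0.8], [[-0.391, 0.4295, 0.102], [0, 0, -14.4], 0.8], [[-0.391, 0.4295, 0.102], [0, 0, -14.4], 0.8], [[-0.391, 0.4295, 0.102], [0, 0, -14.4], 0.8], [[-0.391, 0.4295, 0.102], [0, 0, -14.4], 0.8], [[-0.391, 0.4295, 0.102], [0, 0, -14.4], 0.8]]' --force 30

```text
time_s: 1.77
tool_pos: [0.4735, 0.1209, 0.1405]
tcp_rot: [-2.219, -2.224, -0.0]
ft_force: [-0.5, -0.1, 0.4]
gripper_width: 0.0681
```

Call:
send_rows --targets '[[[-0.001, 0, 0.03], [0, 0, 0], 0.8], [[-0.001, 0, 0.06], [0, 0, 0], 0.8], [[-0.001, 0, 0.09], [0, 0, 0], 0.8], [[-0.001, 0, 0.105], [0, 0, 0], 0.8], [[-0.001, 0, 0.113], [0, 0, 0], 0.8], [[-0.001, 0, 0.119], [0, 0, 0], 0.8], [[-0.001, 0, 0.119], [0, 0, 0], 0.8], [[-0.001, 0, 0.119], [0, 0, 0], 0.4], [[-0.001, 0, 0.119], [0, 0, 0], 0.3], [[-0.001, 0, 0.119], [0, 0, 0], 0.3], [[-0.001, 0, 0.119], [0, 0, 0], 0.3], [[-0.001, 0, 0.119], [0, 0, 0], 0.3], [[-0.001, 0, 0.119], [0, 0, 0], 0.3], [[-0.001, 0, 0.119], [0, 0, 0], 0.3], [[-0.001, 0, 0.119], [0, 0, 0], 0.3]]'

```text
time_s: 3.02
tool_pos: [0.4758, 0.119, 0.0229]
tcp_rot: [2.221, 2.22, 0.004]
ft_force: [-0.8, 1.3, 6.5]
gripper_width: 0.0387
```

Call:
send_rows --targets '[[[0, 0, -0.02], [0, 0, 0], 0.3], [[0, 0, -0.05], [0, 0, 0], 0.3], [[0, 0, -0.08], [0, 0, 0], 0.3], [[0.04, -0.001, -0.09], [0, 0, -1.8], 0.3], [[0.08, -0.003, -0.09], [0, 0, -1.8], 0.3], [[0.12, -0.005, -0.09], [0, 0, -1.8], 0.3], [[0.15, -0.005, -0.09], [0, 0, -1.8], 0.3], [[0.1614, -0.005, -0.09], [0, 0, -1.8], 0.3], [[0.1614, -0.005, -0.09], [0, 0, -1.8], 0.3], [[0.1614, -0.005, -0.09], [0, 0, -1.8], 0.3], [[0.1614, -0.005, -0.09], [0, 0, -1.8], 0.3]]'

```text
time_s: 3.93
tool_pos: [0.4689, 0.2788, 0.111]
tcp_rot: [2.187, 2.255, -0.002]
ft_force: [-1.2, -0.4, -0.9]
gripper_width: 0.0387
```

Run:
```python
from h import *
go(.471,.2804,.0265,91.8)
a=eyes.grab_frame("side")[120:270,160:360,::-1]
cv2.imwrite("pics/jar1.png",cv2.resize(a,None,fx=3,fy=3,interpolation=cv2.INTER_CUBIC))
```

```text
t 3.9333 shift [0.0016 0.0022 0.0845] turn [-0.05  0.07 -0.07]
```

View pics/jar1.png

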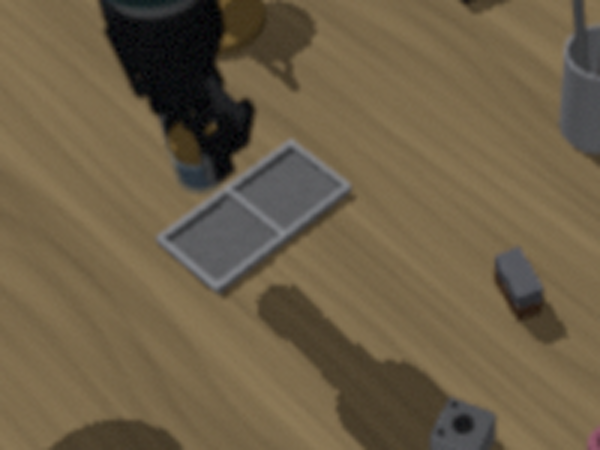

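The jar is held upright at roughly (195,165) in the crop. Lowering it into the near bay.

Call:
send_rows --targets '[[[0.001, 0.002, 0.03], [0, 0, 0], 0.3], [[0.001, 0.002, 0.055], [0, 0, 0], 0.3], [[0.001, 0.002, 0.07], [0, 0, 0], 0.3], [[0.001, 0.002, 0.078], [0, 0, 0], 0.3], [[0.001, 0.002, 0.082], [0, 0, 0], 0.3], [[0.001, 0.002, 0.0845], [0, 0, 0], 0.3], [[0.001, 0.002, 0.0845], [0, 0, 0], 0.3], [[0.001, 0.002, 0.0845], [0, 0, 0], 0.3]]'

```text
time_s: 4.65
tool_pos: [0.4723, 0.2812, 0.0278]
tcp_rot: [2.187, 2.255, 0.003]
ft_force: [-0.7, -0.5, -0.3]
gripper_width: 0.0389
```

Call:
send_rows --targets '[[[0, 0, 0.001], [0, 0, 0], 0.3], [[0, 0, 0.002], [0, 0, 0], 0.3], [[0, 0, 0.002], [0, 0, 0], 0.3], [[0, 0, 0.002], [0, 0, 0], 0.3]]'

```text
time_s: 4.98
tool_pos: [0.4722, 0.2815, 0.0259]
tcp_rot: [2.186, 2.255, 0.003]
ft_force: [0.1, -0.7, 4.7]
gripper_width: 0.0391
```

Call:
send_rows --targets '[[[0, 0, 0], [0, 0, 0], 0.65], [[0, 0, 0], [0, 0, 0], 0.65], [[0, 0, 0], [0, 0, 0], 0.65], [[0, 0, 0], [0, 0, 0], 0.65], [[0, 0, -0.02], [0, 0, 0], 0.65], [[0, 0, -0.06], [0, 0, 0], 0.65], [[0, 0, -0.1], [0, 0, 0], 0.65], [[-0.04, 0.014, -0.1], [0, 0, 1.8], 0.65], [[-0.08, 0.029, -0.1], [0, 0, 1.8], 0.65], [[-0.12, 0.043, -0.1], [0, 0, 1.8], 0.65], [[-0.16, 0.058, -0.1], [0, 0, 1.8], 0.65], [[-0.2, 0.073, -0.1], [0, 0, 1.8], 0.65], [[-0.24, 0.087, -0.1], [0, 0, 1.8], 0.65], [[-0.28, 0.102, -0.1], [0, 0, 1.8], 0.65], [[-0.32, 0.116, -0.1], [0, 0, 1.8], 0.65], [[-0.352, 0.128, -0.1], [0, 0, 1.8], 0.65], [[-0.352, 0.128, -0.1], [0, 0, 1.8], 0.65], [[-0.352, 0.128, -0.1], [0, 0, 1.8], 0.65], [[-0.352, 0.128, -0.1], [0, 0, 1.8], 0.65], [[-0.352, 0.128, -0.1], [0, 0, 1.8], 0.65]]'

```text
time_s: 6.65
tool_pos: [0.6091, -0.0656, 0.1243]
tcp_rot: [-2.22, -2.221, 0.001]
ft_force: [0.2, 0.5, -0.3]
gripper_width: 0.0553
```

Run:
```python
from h import *
go(.611,-.066,.026,90)
a=eyes.grab_frame("top")[180:300,220:380,::-1]
cv2.imwrite("pics/a1.png",cv2.resize(a,None,fx=4,fy=4,interpolation=cv2.INTER_CUBIC))
```

```text
t 6.65 shift [-0.0004  0.002   0.0983] turn [-0.09 -0.04  0.04]
```

View pics/a1.png

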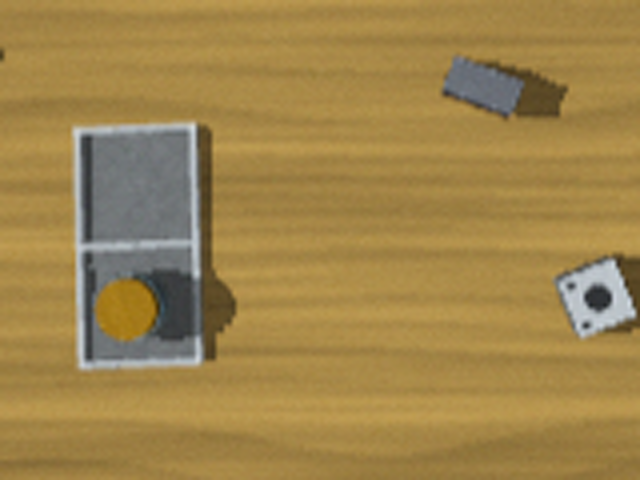

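The jar stands in the near bay, cap at (127,309) in the crop. On to the loupe.

Call:
send_rows --targets '[[[0, 0.002, 0.03], [0, 0, 0], 0.65], [[0, 0.002, 0.06], [0, 0, 0], 0.65], [[0, 0.002, 0.08], [0, 0, 0], 0.65], [[0, 0.002, 0.09], [0, 0, 0], 0.65], [[0, 0.002, 0.097], [0, 0, 0], 0.65], [[0, 0.002, 0.097], [0, 0, 0], 0.65], [[0, 0.002, 0.097], [0, 0, 0], 0.3], [[0, 0.002, 0.097], [0, 0, 0], 0.2], [[0, 0.002, 0.097], [0, 0, 0], 0.2], [[0, 0.002, 0.097], [0, 0, 0], 0.2], [[0, 0.002, 0.097], [0, 0, 0], 0.2], [[0, 0.002, 0.097], [0, 0, 0], 0.2], [[0, 0.002, 0.097], [0, 0, 0], 0.2]]'

```text
time_s: 7.78
tool_pos: [0.6137, -0.0671, 0.0296]
tcp_rot: [2.22, 2.219, 0.003]
ft_force: [0.3, 1.0, 6.1]
gripper_width: 0.031
```

Call:
send_rows --targets '[[[0, 0, -0.02], [0, 0, 0], 0.2], [[0, 0, -0.05], [0, 0, 0], 0.2], [[0, 0, -0.08], [0, 0, 0], 0.2], [[0.03, -0.006, -0.09], [0, 0, -1.8], 0.2], [[0.07, -0.015, -0.09], [0, 0, -1.8], 0.2], [[0.11, -0.023, -0.09], [0, 0, -1.8], 0.2], [[0.15, -0.031, -0.09], [0, 0, -1.8], 0.2], [[0.19, -0.04, -0.09], [0, 0, -1.8], 0.2], [[0.23, -0.048, -0.09], [0, 0, -1.8], 0.2], [[0.27, -0.056, -0.09], [0, 0, -1.8], 0.2], [[0.31, -0.064, -0.09], [0, 0, -1.8], 0.2], [[0.34, -0.071, -0.09], [0, 0, -1.8], 0.2], [[0.35, -0.073, -0.09], [0, 0, -1.8], 0.2], [[0.35, -0.073, -0.09], [0, 0, -1.8], 0.2], [[0.35, -0.073, -0.09], [0, 0, -1.8], 0.2], [[0.35, -0.073, -0.09], [0, 0, -1.8], 0.2]]'

```text
time_s: 9.12
tool_pos: [0.5395, 0.2818, 0.1176]
tcp_rot: [2.188, 2.254, -0.002]
ft_force: [-0.2, 0.6, -0.9]
gripper_width: 0.031
```

Run:
```python
from h import *
go(.541,.2826,.0316,91.8)
```

```text
t 9.1167 shift [0.0008 0.0016 0.086 ] turn [-0.02  0.06 -0.1 ]
```

Call:
send_rows --targets '[[[0, 0.001, 0.03], [0, 0, 0], 0.2], [[0, 0.001, 0.055], [0, 0, 0], 0.2], [[0, 0.001, 0.07], [0, 0, 0], 0.2], [[0, 0.001, 0.078], [0, 0, 0], 0.2], [[0, 0.001, 0.082], [0, 0, 0], 0.2], [[0, 0.001, 0.0845], [0, 0, 0], 0.2], [[0, 0.001, 0.086], [0, 0, 0], 0.2], [[0, 0.001, 0.0865], [0, 0, 0], 0.2], [[0, 0.001, 0.0865], [0, 0, 0], 0.2]]'

```text
time_s: 9.87
tool_pos: [0.5413, 0.2833, 0.0326]
tcp_rot: [2.186, 2.254, 0.003]
ft_force: [-0.4, -1.6, 1.8]
gripper_width: 0.0306
```

Call:
send_rows --targets '[[[0, 0, 0], [0, 0, 0], 0.6], [[0, 0, 0], [0, 0, 0], 0.65], [[0, 0, 0], [0, 0, 0], 0.65], [[0, 0, 0], [0, 0, 0], 0.65], [[0, 0, -0.02], [0, 0, 0], 0.65], [[0, 0, -0.06], [0, 0, 0], 0.65], [[0, 0, -0.1], [0, 0, 0], 0.65], [[-0.04, -0.011, -0.1], [0, 0, -7], 0.65], [[-0.08, -0.022, -0.1], [0, 0, -14], 0.65], [[-0.12, -0.033, -0.1], [0, 0, -21], 0.65], [[-0.16, -0.045, -0.1], [0, 0, -21], 0.65], [[-0.2, -0.056, -0.1], [0, 0, -21], 0.65], [[-0.24, -0.067, -0.1], [0, 0, -21], 0.65], [[-0.272, -0.0755, -0.1], [0, 0, -21], 0.65], [[-0.272, -0.0755, -0.1], [0, 0, -21], 0.65], [[-0.272, -0.0755, -0.1], [0, 0, -21], 0.65], [[-0.272, -0.0755, -0.1], [0, 0, -21], 0.65]]'

```text
time_s: 11.28
tool_pos: [0.4735, 0.0092, 0.1314]
tcp_rot: [1.74, 2.616, 0.001]
ft_force: [0.1, 0.2, -0.0]
gripper_width: 0.0552
```

Run:
```python
from h import *
go(.4745,.0095,.022,113)
```

```text
t 11.2833 shift [-1.000e-04  1.000e-03  1.094e-01] turn [ 0.04 -0.02 -0.26]
```

Call:
send_rows --targets '[[[0, 0, 0.035], [0, 0, 0], 0.65], [[0, 0, 0.07], [0, 0, 0], 0.65], [[0, 0, 0.09], [0, 0, 0], 0.65], [[0, 0, 0.1], [0, 0, 0], 0.65], [[0, 0, 0.108], [0, 0, 0], 0.65], [[0, 0, 0.108], [0, 0, 0], 0.65], [[0, 0, 0.108], [0, 0, 0], 0.35], [[0, 0, 0.108], [0, 0, 0], 0.25], [[0, 0, 0.108], [0, 0, 0], 0.25], [[0, 0, 0.108], [0, 0, 0], 0.25], [[0, 0, 0.108], [0, 0, 0], 0.25], [[0, 0, 0.108], [0, 0, 0], 0.25], [[0, 0, 0.108], [0, 0, 0], 0.25]]'

```text
time_s: 12.37
tool_pos: [0.4748, 0.009, 0.0246]
tcp_rot: [1.738, 2.614, 0.003]
ft_force: [0.1, 0.5, 6.4]
gripper_width: 0.035
```

Call:
send_rows --targets '[[[0, 0, -0.02], [0, 0, 0], 0.25], [[0, 0, -0.05], [0, 0, 0], 0.25], [[0, 0, -0.09], [0, 0, 0], 0.25], [[0, 0, -0.115], [0, 0, 0], 0.25], [[-0.04, -0.012, -0.115], [0, 0, 7], 0.25], [[-0.08, -0.025, -0.115], [0, 0, 14], 0.25], [[-0.12, -0.037, -0.115], [0, 0, 20], 0.25], [[-0.16, -0.05, -0.115], [0, 0, 20], 0.25], [[-0.2, -0.062, -0.115], [0, 0, 20], 0.25], [[-0.24, -0.075, -0.115], [0, 0, 20], 0.25], [[-0.27, -0.084, -0.115], [0, 0, 20], 0.25], [[-0.283, -0.0885, -0.115], [0, 0, 20], 0.25], [[-0.283, -0.0885, -0.115], [0, 0, 20], 0.25], [[-0.283, -0.0885, -0.115], [0, 0, 20], 0.25], [[-0.283, -0.0885, -0.115], [0, 0, 20], 0.25]]'

```text
time_s: 13.62
tool_pos: [0.5003, -0.2847, 0.1377]
tcp_rot: [-2.165, -2.273, -0.0]
ft_force: [-0.3, 0.4, -0.5]
gripper_width: 0.0355
```

Run:
```python
from h import *
go(.5025,-.286,.0266,92.6)
```

```text
t 13.6167 shift [-0.0017  0.0023  0.1111] turn [-0.09 -0.11  0.2 ]
```

Call:
send_rows --targets '[[[-0.001, 0.002, 0.035], [0, 0, 0], 0.25], [[-0.001, 0.002, 0.07], [0, 0, 0], 0.25], [[-0.001, 0.002, 0.093], [0, 0, 0], 0.25], [[-0.001, 0.002, 0.102], [0, 0, 0], 0.25], [[-0.001, 0.002, 0.107], [0, 0, 0], 0.25], [[-0.001, 0.002, 0.1095], [0, 0, 0], 0.25], [[-0.001, 0.002, 0.111], [0, 0, 0], 0.25], [[-0.001, 0.002, 0.1115], [0, 0, 0], 0.25], [[-0.001, 0.002, 0.1115], [0, 0, 0], 0.25]]'

```text
time_s: 14.37
tool_pos: [0.5044, -0.2877, 0.0283]
tcp_rot: [2.165, 2.273, 0.001]
ft_force: [-0.2, -0.1, -1.5]
gripper_width: 0.0357
```

Call:
send_rows --targets '[[[0, 0, 0.001], [0, 0, 0], 0.25], [[0, 0, 0.0015], [0, 0, 0], 0.25], [[0, 0, 0.0015], [0, 0, 0], 0.25]]'

```text
time_s: 14.62
tool_pos: [0.5044, -0.2878, 0.0276]
tcp_rot: [2.165, 2.273, 0.001]
ft_force: [-2.5, 2.0, 7.7]
gripper_width: 0.0357
```

Call:
send_rows --targets '[[[0, 0, 0], [0, 0, 0], 0.6], [[0, 0, 0], [0, 0, 0], 0.6], [[0, 0, 0], [0, 0, 0], 0.6], [[0, 0, 0], [0, 0, 0], 0.6], [[0, 0, -0.02], [0, 0, 0], 0.6], [[0, 0, -0.06], [0, 0, 0], 0.6], [[0, 0, -0.1], [0, 0, 0], 0.6], [[0.04, 0.012, -0.11], [0, 0, -7], 0.6], [[0.08, 0.024, -0.11], [0, 0, -14], 0.6], [[0.12, 0.036, -0.11], [0, 0, -21], 0.6], [[0.16, 0.048, -0.11], [0, 0, -28], 0.6], [[0.2, 0.061, -0.11], [0, 0, -35], 0.6], [[0.24, 0.073, -0.11], [0, 0, -42], 0.6], [[0.28, 0.085, -0.11], [0, 0, -49], 0.6], [[0.32, 0.097, -0.11], [0, 0, -56], 0.6], [[0.356, 0.1085, -0.11], [0, 0, -63], 0.6], [[0.356, 0.1085, -0.11], [0, 0, -66.4], 0.6], [[0.356, 0.1085, -0.11], [0, 0, -66.4], 0.6], [[0.356, 0.1085, -0.11], [0, 0, -66.4], 0.6], [[0.356, 0.1085, -0.11], [0, 0, -66.4], 0.6]]'

```text
time_s: 16.28
tool_pos: [0.594, 0.073, 0.135]
tcp_rot: [-0.571, -3.088, 0.001]
ft_force: [0.3, 0.6, -0.3]
gripper_width: 0.0514
```

Run:
```python
from h import *
go(.5966,.073,.022,159)
a=eyes.grab_frame("top")[180:300,390:520,::-1]
cv2.imwrite("pics/a2.png",cv2.resize(a,None,fx=4,fy=4,interpolation=cv2.INTER_CUBIC))
```

```text
t 16.2833 shift [-0.0025  0.001   0.113 ] turn [-0.04 -0.04  0.03]
```

View pics/a2.png

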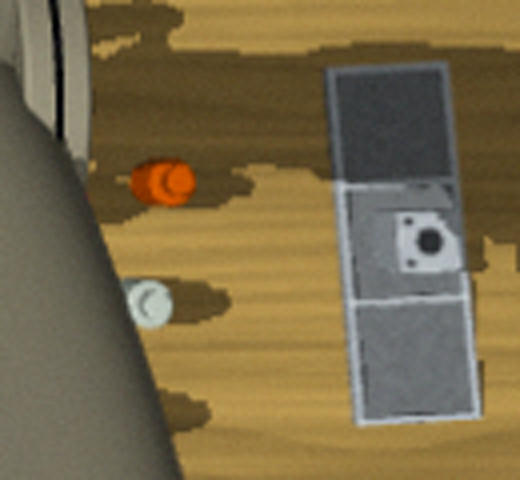

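The block sits in the middle bay: hole at (430,241) in the crop, with the rightward shift that parallax should give. Next is the honing block.

Call:
send_rows --targets '[[[-0.001, 0.001, 0.035], [0, 0, 0], 0.6], [[-0.001, 0.001, 0.07], [0, 0, 0], 0.6], [[-0.001, 0.001, 0.095], [0, 0, 0], 0.6], [[-0.001, 0.001, 0.104], [0, 0, 0], 0.6], [[-0.001, 0.001, 0.112], [0, 0, 0], 0.6], [[-0.001, 0.001, 0.112], [0, 0, 0], 0.6], [[-0.001, 0.001, 0.112], [0, 0, 0], 0.3], [[-0.001, 0.001, 0.112], [0, 0, 0], 0.1], [[-0.001, 0.001, 0.112], [0, 0, 0], 0.1], [[-0.001, 0.001, 0.112], [0, 0, 0], 0.1], [[-0.001, 0.001, 0.112], [0, 0, 0], 0.1], [[-0.001, 0.001, 0.112], [0, 0, 0], 0.1], [[-0.001, 0.001, 0.112], [0, 0, 0], 0.1], [[-0.001, 0.001, 0.112], [0, 0, 0], 0.1]]'

```text
time_s: 17.5
tool_pos: [0.5976, 0.0743, 0.0253]
tcp_rot: [0.567, 3.086, 0.001]
ft_force: [-0.5, -1.1, 6.1]
gripper_width: 0.0214
```

Run:
```python
from h import *
go(.5724,-.2828,.14,92.6)
```

```text
t 17.5 shift [-0.1039 -0.3426 -0.1146] turn [ 0.18  0.16 66.57]
```

Call:
send_rows --targets '[[[0, 0, -0.02], [0, 0, 0], 0.1], [[0, 0, -0.05], [0, 0, 0], 0.1], [[0, 0, -0.09], [0, 0, 0], 0.1], [[0, 0, -0.114], [0, 0, 0], 0.1], [[-0.012, -0.038, -0.114], [0, 0, 7], 0.1], [[-0.023, -0.076, -0.114], [0, 0, 14], 0.1], [[-0.035, -0.114, -0.114], [0, 0, 21], 0.1], [[-0.046, -0.152, -0.114], [0, 0, 28], 0.1], [[-0.058, -0.19, -0.114], [0, 0, 35], 0.1], [[-0.069, -0.228, -0.114], [0, 0, 42], 0.1], [[-0.081, -0.266, -0.114], [0, 0, 49], 0.1], [[-0.092, -0.304, -0.114], [0, 0, 56], 0.1], [[-0.104, -0.3425, -0.114], [0, 0, 63], 0.1], [[-0.104, -0.3425, -0.114], [0, 0, 66.5], 0.1], [[-0.104, -0.3425, -0.114], [0, 0, 66.5], 0.1], [[-0.104, -0.3425, -0.114], [0, 0, 66.5], 0.1], [[-0.104, -0.3425, -0.114], [0, 0, 66.5], 0.1]]'

```text
time_s: 18.92
tool_pos: [0.5709, -0.2815, 0.1371]
tcp_rot: [-2.165, -2.275, -0.0]
ft_force: [0.1, -0.9, -0.4]
gripper_width: 0.0213
```

Run:
```python
from h import *
go(.5724,-.2828,.0263,92.6)
```

```text
t 18.9167 shift [-0.0015  0.0015  0.1108] turn [-0.04 -0.05  0.22]
```

Call:
send_rows --targets '[[[-0.001, 0.001, 0.035], [0, 0, 0], 0.1], [[-0.001, 0.001, 0.07], [0, 0, 0], 0.1], [[-0.001, 0.001, 0.093], [0, 0, 0], 0.1], [[-0.001, 0.001, 0.102], [0, 0, 0], 0.1], [[-0.001, 0.001, 0.107], [0, 0, 0], 0.1], [[-0.001, 0.001, 0.1095], [0, 0, 0], 0.1], [[-0.001, 0.001, 0.111], [0, 0, 0], 0.1], [[-0.001, 0.001, 0.112], [0, 0, 0], 0.1], [[-0.001, 0.001, 0.112], [0, 0, 0], 0.1]]'

```text
time_s: 19.67
tool_pos: [0.5731, -0.2833, 0.0284]
tcp_rot: [2.166, 2.273, 0.001]
ft_force: [-2.7, 1.6, 5.1]
gripper_width: 0.0213
```

Call:
send_rows --targets '[[[0, 0, 0], [0, 0, 0], 0.55], [[0, 0, 0], [0, 0, 0], 0.55], [[0, 0, 0], [0, 0, 0], 0.55], [[0, 0, 0], [0, 0, 0], 0.55], [[0, 0, 0], [0, 0, 0], 0.55], [[0, 0, -0.02], [0, 0, 0], 0.55], [[0, 0, -0.06], [0, 0, 0], 0.55], [[0, 0, -0.1], [0, 0, 0], 0.55], [[0.033, -0.019, -0.11], [0, 0, 2.6], 0.55], [[0.066, -0.038, -0.11], [0, 0, 2.6], 0.55], [[0.099, -0.057, -0.11], [0, 0, 2.6], 0.55], [[0.132, -0.076, -0.11], [0, 0, 2.6], 0.55], [[0.166, -0.0947, -0.11], [0, 0, 2.6], 0.55], [[0.166, -0.0947, -0.11], [0, 0, 2.6], 0.55], [[0.166, -0.0947, -0.11], [0, 0, 2.6], 0.55], [[0.166, -0.0947, -0.11], [0, 0, 2.6], 0.55], [[0.166, -0.0947, -0.11], [0, 0, 2.6], 0.55]]'

```text
time_s: 21.08
tool_pos: [0.4712, -0.1233, 0.1358]
tcp_rot: [2.219, 2.221, 0.001]
ft_force: [-0.3, -0.3, 0.3]
gripper_width: 0.0471
```

Run:
```python
from h import *
go(.471,-.122,.024,90)
```

```text
t 21.0833 shift [ 0.0014 -0.0004  0.1118] turn [0.1  0.06 0.04]
```

Call:
send_rows --targets '[[[0.001, 0, 0.035], [0, 0, 0], 0.55], [[0.001, 0, 0.07], [0, 0, 0], 0.55], [[0.001, 0, 0.093], [0, 0, 0], 0.55], [[0.001, 0, 0.104], [0, 0, 0], 0.55], [[0.001, 0, 0.111], [0, 0, 0], 0.55], [[0.001, 0, 0.111], [0, 0, 0], 0.55], [[0.001, 0, 0.111], [0, 0, 0], 0.35], [[0.001, 0, 0.111], [0, 0, 0], 0.15], [[0.001, 0, 0.111], [0, 0, 0], 0.15], [[0.001, 0, 0.111], [0, 0, 0], 0.15], [[0.001, 0, 0.111], [0, 0, 0], 0.15], [[0.001, 0, 0.111], [0, 0, 0], 0.15], [[0.001, 0, 0.111], [0, 0, 0], 0.15], [[0.001, 0, 0.111], [0, 0, 0], 0.15]]'

```text
time_s: 22.25
tool_pos: [0.4708, -0.1217, 0.0253]
tcp_rot: [2.219, 2.222, 0.001]
ft_force: [-0.1, -0.3, 5.4]
gripper_width: 0.0271
```

Run:
```python
from h import *
go(.4326,-.2892,.14,92.6)
```

```text
t 22.25 shift [-0.1676 -0.0382 -0.1147] turn [ 0.11  0.05 -2.52]
```

Call:
send_rows --targets '[[[0, 0, -0.02], [0, 0, 0], 0.15], [[0, 0, -0.05], [0, 0, 0], 0.15], [[0, 0, -0.09], [0, 0, 0], 0.15], [[0, 0, -0.114], [0, 0, 0], 0.15], [[-0.04, -0.009, -0.114], [0, 0, -2.5], 0.15], [[-0.08, -0.018, -0.114], [0, 0, -2.5], 0.15], [[-0.12, -0.027, -0.114], [0, 0, -2.5], 0.15], [[-0.15, -0.034, -0.114], [0, 0, -2.5], 0.15], [[-0.1675, -0.038, -0.114], [0, 0, -2.5], 0.15], [[-0.1675, -0.038, -0.114], [0, 0, -2.5], 0.15], [[-0.1675, -0.038, -0.114], [0, 0, -2.5], 0.15], [[-0.1675, -0.038, -0.114], [0, 0, -2.5], 0.15]]'

```text
time_s: 23.25
tool_pos: [0.4315, -0.2877, 0.1378]
tcp_rot: [-2.169, -2.27, -0.001]
ft_force: [0.7, -0.4, -1.4]
gripper_width: 0.0272
```

Run:
```python
from h import *
go(.4326,-.2892,.0268,92.6)
```

```text
t 23.25 shift [-0.0017  0.0011  0.111 ] turn [-0.06 -0.1  -0.01]
```

Call:
send_rows --targets '[[[-0.001, 0.001, 0.035], [0, 0, 0], 0.15], [[-0.001, 0.001, 0.07], [0, 0, 0], 0.15], [[-0.001, 0.001, 0.093], [0, 0, 0], 0.15], [[-0.001, 0.001, 0.102], [0, 0, 0], 0.15], [[-0.001, 0.001, 0.107], [0, 0, 0], 0.15], [[-0.001, 0.001, 0.1095], [0, 0, 0], 0.15], [[-0.001, 0.001, 0.111], [0, 0, 0], 0.15], [[-0.001, 0.001, 0.112], [0, 0, 0], 0.15], [[-0.001, 0.001, 0.112], [0, 0, 0], 0.15]]'

```text
time_s: 24.0
tool_pos: [0.4342, -0.2903, 0.0283]
tcp_rot: [2.169, 2.269, 0.001]
ft_force: [-1.1, 1.6, 2.8]
gripper_width: 0.0273
```

Call:
send_rows --targets '[[[0, 0, 0], [0, 0, 0], 0.5], [[0, 0, 0], [0, 0, 0], 0.5], [[0, 0, 0], [0, 0, 0], 0.5], [[0, 0, 0], [0, 0, 0], 0.5], [[0, 0, 0], [0, 0, 0], 0.5], [[0, 0, -0.02], [0, 0, 0], 0.5], [[0, 0, -0.06], [0, 0, 0], 0.5], [[0, 0, -0.1], [0, 0, 0], 0.5], [[0, 0, -0.14], [0, 0, 0], 0.5], [[0.035, -0.01, -0.16], [0, 0, 0], 0.5], [[0.07, -0.02, -0.18], [0, 0, 0], 0.5], [[0.11, -0.03, -0.2], [0, 0, 0], 0.5], [[0.15, -0.04, -0.2], [0, 0, 0], 0.5], [[0.19, -0.05, -0.2], [0, 0, 0], 0.5], [[0.23, -0.06, -0.2], [0, 0, 0], 0.5], [[0.26, -0.06, -0.2], [0, 0, 0], 0.5], [[0.26, -0.06, -0.2], [0, 0, 0], 0.5], [[0.26, -0.06, -0.2], [0, 0, 0], 0.5]]'

```text
time_s: 25.5
tool_pos: [0.361, -0.0313, 0.2263]
tcp_rot: [2.166, 2.275, 0.0]
ft_force: [0.5, -0.6, 0.7]
gripper_width: 0.0427
```

Run:
```python
from h import *
for n in("top","side"): cv2.imwrite(f"pics/{n}9.png",eyes.grab_frame(n)[:,:,::-1])
b=cv2.imread("pics/top9.png"); f=lambda a:cv2.resize(a,None,fx=5.5,fy=5.5,interpolation=cv2.INTER_CUBIC)
cv2.imwrite("pics/trays9.png",f(np.hstack([b[190:295,225:285],b[190:295,460:520]])))
```

View pics/trays9.png

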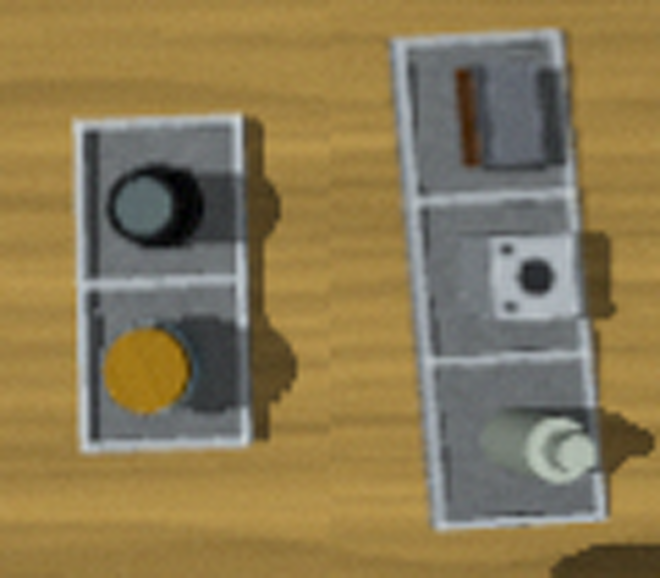

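View pics/side9.png

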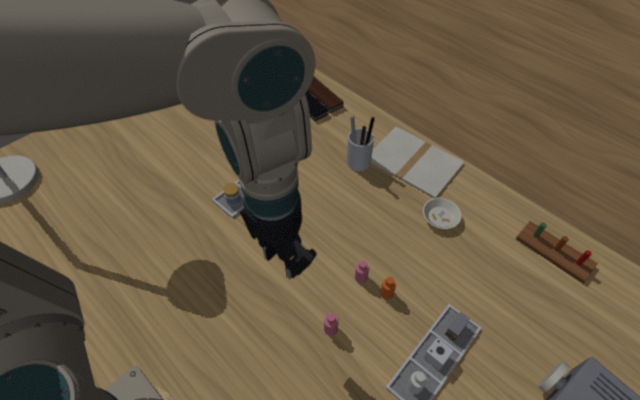

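Everything stands upright in its bay. A numeric check follows.

Run:
```python
from h import *
for n,p,off,z,c,a in [("hone",(513-330,117),(460,190),.037,(.5025,-.286),2.6),("ko",(536-330,277),(460,190),.039,(.5025,-.286),2.6),("bot",(577-330,451),(460,190),.065,(.5025,-.286),2.6),("loupe",(145,206),(225,190),.043,(.5058,.2815),1.8),("jar",(147,370),(225,190),.047,(.5058,.2815),1.8)]:
    d=at("top",crop(p,5.5,off),z)[:2]-c; a=np.radians(a)
    print(n,(np.array([[np.cos(a),np.sin(a)],[-np.sin(a),np.cos(a)]])@d*1e3).round(1))
a=cv2.imread("pics/top0.png").astype(int);b=cv2.imread("pics/top9.png").astype(int)
for n,(x0,x1,y0,y1) in dict(pen=(285,325,95,145),dish=(393,435,108,148),mag=(88,192,150,212)).items(): print(n,np.abs(a-b)[y0:y1,x0:x1].mean())
```

```text
hone [68.8  0.2]
ko [ 0.8 -2.5]
bot [-69.   -1.1]
loupe [32.6 -0.2]
jar [-35.5  -0.1]
pen 2.9995
dish 3.026388888888889
mag 3.0140612076095947
```

```bash
python3 -c "
from cell import job,robot
print(job.close_job(), robot.get_state()['time_s'])"
```

```text
the job is handed in; nothing more can be done
the job is handed in; nothing more can be done
```

All five things are in their trays, one to a bay, and the job is handed in. The robot's clock read 25.5 s at the last move, against the 115 s limit.

- **Positions:** The ink jar and loupe are in the two-bay tray. The honing block, knock-out block and flush bottle are in the three-bay tray. In the last top picture every centre is within about 3 mm of its bay centre (25 mm allowed).
- **Upright and seated:** All five look upright in the last top picture. I did not measure tilt or height directly. I lowered each thing until the wrist force showed floor contact before letting go; for the loupe the force was light, 1.8 N.
- **Left alone:** The pen holder, nib dish and magnifier show only image noise (about 3 grey levels) between the first and last top pictures. The orange and pink look-alikes were not touched.
- **End state:** The gripper is raised clear, with the TCP at 0.226 m. No check failed. The two cameras had disagreed by at most about 4 mm, on the look-alikes; for the five parts it was about 2.5 mm or less.

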